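# Fasten the lid knob of a loaded centrifuge rotor

### The arm

A 6-joint arm with a two-finger parallel gripper is mounted at the origin on a cart in front of the work surface, level with it; the furniture and walls round the work are solid. World frame = base frame: x ahead of the robot, y to its left, z up, the work surface at z = 0. Lengths are in m, angles in rad, forces in N, time in s.
With the tool pointing down it reaches from about 0.4 to 0.825 m from the base axis. Payload 7 kg.
Tool frame: the origin (TCP) lies between the finger pads; the fingertips stand 22 mm ahead of it and the grasp point (between the pads) lies 3 mm ahead of it; z points along the fingers, y is the line along which they close (so a half turn about z gives the same grasp; the last joint's range is limited). The gripper opens to 88 mm and grips with 3 to 60 N. Pads are 19 mm wide; open, the fingers measure 130 mm over their backs; the gripper's body (78 mm by 193 mm) begins 47 mm behind the grasp point.
Start: joints at [1.49, 0.359, 0.012, 0, -1.224, -0.288], TCP at [0.243, 0.63, 0.249] pointing down, gripper open.
Joint ranges: [-3.07, 3.07], [-1.43, 2.12], [-1.02, 1.25], [-3.03, 1.67], [-3.05, -0], [-3.03, 3.03]. Speed limits (rad/s): [2.39, 2.39, 3.01, 3.14, 3.14, 3.14].

### API

Orientations are given as a unit quaternion [x, y, z, w].
In Python, from rig import * gives the robot as it stands.
- The arm moves only by the tool carry_out, never from a script. Its argument "rows" is a list of rows, each a list of 3 entries, a list of its own where there are three numbers: the finger opening in mm, from 0 to 87.6, then the shift along the tool's x, y, z in mm, then the turn, a rotation vector about the tool's x, y, z in rad. In form: [[hand, [dx, dy, dz], [ax, ay, az]], ...]. A call has 1 to 5 rows; each row shifts and turns the commanded pose from where the row before left it, along the tool's axes as they then stand; what a row does not reach is not made up. A row lasts 1/12 s, in which the tool goes at most 41.7 mm and 7.16 degrees, less where a joint would pass 70% of its speed; a pose out of reach is approached as far as the arm can. A call is refused whole if a number of a shift passes 41.7 or a number of a turn 0.125, either way. A call with a gripper value outside its range is refused whole. The fingers move at their own pace and stop on an object; "grip_force" is the grip in N (left out, the last holds). Time passes only in rows, so rows that do not move let the fingers close. It gives the time, the measured TCP pose, the force, the opening and the grip force at its end, in the units of the state.
- sense(): the state, without advancing time (a new reading comes with each control period).
- grab_frame(name): name is "scene" or "top" or "wrist"; returns (picture, depth): 400x640x3 uint8, red, green, blue; 400x640 float32, m along the optical axis (not along the pixel's ray), 0 where there is no reading.
- get_calibration(name): a dict with "vfov" (degrees; the focal length in pixels is half the picture's height over the tangent of half this angle, whatever the lens; pixels are square), "cx", "cy" (the principal point, pixels), "dist" ([k1, k2, p1, p2, k3] as OpenCV has them; the pictures are not rectified), "R" (3x3) and "t" (3): a world point X has camera coordinates R X + t; the wrist camera has in their place "tool_from_camera" (4x4, takes a point from camera to tool coordinates, whose origin is the TCP and whose axes are the flange's). Camera axes: x right, y down, z forward; pixel columns grow to the right and rows downward; lengths in m; the calibration is good to about 2 mm. A picture is of the moment at which its call begins: read the wrist's pose just before it. get_calibration takes no time and is no camera call.
- sign_off(): hands the job in; it is judged then, once.
Trained networks look in the newest picture that a camera, given by its name, has taken for a name from the list of things; names that differ only in an ending like _2 or _b are one class to them, and where a whole thing is asked for, a point or a joint stands for the part that bears it (a point fixed in the world has none). Each returns a list of dicts, best first, with "score" (0 to 1); they miss things now and then, are a little off and sometimes report something else, mostly with a low value. They report only what shows in the picture. A call takes as long as a camera call. They do not tell look-alikes from the thing itself.
- find_in(target, camera): "bbox" ([left, top, width, height] in pixels, round what is visible of it).
The state is a dict: "time": time; "joints": joint angles; "dq": joint speeds; "effort": joint torques, N m; "position": TCP position; "tcp_rot": TCP orientation; "wrist_force": force on the tool from outside, world axes, zero at the start; "torque": the same for the moment, N m; "opening": finger opening in m; "grip_force": force on a finger pad.
Only numpy, scipy, OpenCV 4.12 (cv2) and the standard library are available. Lean on these libraries where they do the work, as an engineer would, in place of code of your own. Each camera call takes 0.05 s, during which the arm holds its last target. There are 200 camera calls.

### The job

The loaded centrifuge rotor has its lid on but the red lid knob is still off. Set the knob upright over the threaded stud and, pressing only lightly, turn it backwards (anticlockwise from above) until it rides up over the thread starts and drops with a click; from there turn it clockwise, without forcing it, to start the thread cleanly, run it down onto the lid and tighten it to about half a newton metre. Let go of the knob, and leave the flask, the specimen cup and the brown stain bottle where they stand.

Things in the scene. Friction and masses are not known exactly. Their poses are not given: they have to be found in the camera images.
- lid_knob: loose fluted red knob (cap nut) with a black disc on top, standing open end down on the worktop; 40 mm high, 56 mm across the flutes, gripped on ten flats 54 mm across; 0.10 to 0.16 kg. Origin: centre of its underside (the open end), z along its axis to the closed top. Bore 41 mm wide, 34 mm deep. In a 10 N grip it slips along the fingers at about 15 N.
- rotor: grey 150 mm centrifuge rotor on a round steel bench stand, fixed; origin on the worktop under its centre, z up along the stud. The steel stud in its middle has a 26 mm core and three-start right-hand ridges 36 mm in diameter, 2.8 mm thick, lead 21 mm a turn (3.34 mm a radian). The angle of the three thread starts is not given: feel for it.
- rotor_lid: clear domed lid, 149 mm across, on the rotor, fixed; its metal hub face (62 mm across, round the stud, 76 mm above the worktop) is what the knob bears on. Origin on the axis at the lid's underside, 14.5 mm below the hub face.
- stud_seat (a point): point on the stud's axis at the height of the lid's hub face; the knob's underside is level with it when it is down. From the click it turns 2 to 2.8 rad clockwise almost freely; then the torque rises from nothing to 0.5 N m within about 0.1 rad, and half a newton metre clamps the lid with 30 to 50 N, which the thread holds by its own friction.
- stud_top (a point): tip of the stud's nose, on its axis, 26.5 mm above the hub face; the nose is coned, 16 mm wide at the tip, 26 mm 7 mm lower
- flask: 100 ml conical glass flask, 64 mm wide, 103 mm high, loose bystander; origin at the centre of its underside, z up
- cup: specimen cup with yellow lid, 51 mm wide, 64 mm high, loose bystander; origin at the centre of its underside, z up
- dropper: brown glass stain bottle with a black dropper top, 34 mm wide, 102 mm high, loose bystander; origin at the centre of its underside, z up
- knob_lugs (a point): point on the knob's axis 8 mm above its underside, at the middle of its three brass thread lugs: each 30 degrees long, 2.6 mm thick, 120 degrees apart, with 28.6 mm free between them. Their angle to the knob's x axis is not given.
- thread_crest (a point): point on the stud's axis 13 mm above the hub face. Set down at any angle, the knob comes to rest with its underside 6 to 13 mm above the hub face; turned back (anticlockwise) it climbs to this point at the very crest of the thread starts, then drops 7 mm.
- stud_thread: the three steel thread ridges on the stud, one part with the rotor; origin and axes as the rotor's
There are look-alikes about, which are no part of the job. There is more than one size of the lid_knob; the one meant has the size given above.

How it is judged:
On the way, in this order (a step that is already met when the one before it is completed fails the run):
1. the knob, upright on the stud and resting on its thread ridges, has been turned back to the crest of the thread starts (underside more than 12.2 mm above the hub face) (z of lid_knob in the frame of stud_seat between 0.0122 and 0.015 m and horizontal distance between lid_knob and stud_seat below 0.003 m and angle between lid_knob's own z axis and vertical below 0.08 rad and contact force between lid_knob and stud_thread above 0.3 N).
2. it has dropped over the thread starts (underside 3 to 8.5 mm above the hub face), square and centred (z of lid_knob in the frame of stud_seat between 0.003 and 0.0085 m and horizontal distance between lid_knob and stud_seat below 0.003 m and angle between lid_knob's own z axis and vertical below 0.08 rad), for 0.1 s.
At the end, for the whole second after the job is handed in: the released knob sits flush on the lid's hub (within 1 mm in height, 2 mm sideways, 0.04 rad of tilt), at rest and clamped by its own thread with more than 25 N on the lid (contact force between lid_knob and rotor_lid above 25 N and z of lid_knob in the frame of stud_seat between -0.002 and 0.001 m and horizontal distance between lid_knob and stud_seat below 0.002 m and angle between lid_knob's own z axis and vertical below 0.04 rad and linear speed of lid_knob below 0.01 m/s); the robot touches nothing.
It fails at once if the knob was forced on the thread: pressed on it with more than 20 N before it was down on the lid (contact force between lid_knob and stud_thread above 20 N and z of lid_knob in the frame of stud_seat above 0.0015 m).
It fails at once if the knob was overtightened (more than 60 N on the lid) (contact force between lid_knob and rotor_lid above 60 N).
It fails at once if the flask was disturbed (distance of flask from where it was at the start of the episode above 0.02 m or angle between flask's own z axis and vertical above 0.3 rad).
It fails at once if the specimen cup was disturbed (distance of cup from where it was at the start of the episode above 0.02 m or angle between cup's own z axis and vertical above 0.3 rad).
It fails at once if the stain bottle was disturbed (distance of dropper from where it was at the start of the episode above 0.02 m or angle between dropper's own z axis and vertical above 0.3 rad).
It also fails if it takes over 67 s, if anything falls off the work surface, if the arm or the gripper's body presses on something with over 40 N, if the wrist force passes 120 N, or if a joint passes its speed limit or range.

## Working session

There is one attempt and no reset: what is moved stays moved. The work goes in short steps, Python scripts to look and compute and a tool call to move; the robot and the scene stay as the last step left them, time stands still between calls to the robot, and variables do not carry over. Pictures are saved under pics/ and viewed, at most 10 in all, crops included, and the job is handed in when it is done.

Besides the shell and the picture viewer there is one more tool, called after ">>>" as name(argument=value, ...) on one line, values as JSON. carry_out: Moves the arm, as the interface text tells. Its arguments: {"type":"object","properties":{"rows":{"type":"array","items":{"type":"array"}},"grip_force":{"type":"number"}},"required":["rows"]}

```bash
mkdir -p pics; ls; cat > h.py <<'E'
from rig import *
import numpy as np, cv2
from scipy.spatial.transform import Rotation as Ro
def cal(n):
    c=get_calibration(n); f=200/np.tan(np.radians(c["vfov"])/2)
    K=np.array([[f,0,c["cx"]],[0,f,c["cy"]],[0,0,1]]); return c,K,np.array(c["dist"],float)
def cloud(n,depth,s=None):
    c,K,d=cal(n); v,u=np.mgrid[0:400,0:640]
    p=cv2.undistortPoints(np.stack([u,v],-1).reshape(-1,1,2).astype(np.float32),K,d).reshape(400,640,2)
    P=np.dstack([p[...,0]*depth,p[...,1]*depth,depth]).astype(float)
    if n=="wrist":
        T=np.array(c["tool_from_camera"]); P=P@T[:3,:3].T+T[:3,3]
        return P@Ro.from_quat(s["tcp_rot"]).as_matrix().T+np.array(s["position"])
    return (P-np.array(c["t"]))@np.array(c["R"])
E
python3 - <<'E'
from h import *
print({k:np.round(v,3) for k,v in sense().items()})
for n in("scene","top"):
    p,d=grab_frame(n); cv2.imwrite(f"pics/{n}.png",p[...,::-1]); np.savez(f"{n}.npz",p=p,d=d)
    P=cloud(n,d)
    for t in("lid_knob","rotor","flask","cup","dropper"):
        for r in find_in(t,n)[:4]:
            x,y,w,h=map(int,r["bbox"]); q=P[y:y+h,x:x+w][d[y:y+h,x:x+w]>0]
            print(n,t,round(r["score"],2),x,y,w,h,np.round(np.median(q,0),3))
E
```

```text
pics
{'time': np.float64(0.0), 'joints': array([ 1.49 ,  0.359,  0.011, -0.   , -1.224, -0.288]), 'dq': array([-0.   , -0.001, -0.   , -0.001,  0.001, -0.   ]), 'effort': array([-1.0000e-03, -5.8272e+01,  2.9306e+01,  6.9970e+00,  7.0000e-03,
       -0.0000e+00]), 'position': array([0.243, 0.629, 0.248]), 'tcp_rot': array([ 0.983, -0.183, -0.   ,  0.001]), 'wrist_force': array([ 0.032, -0.224,  0.071]), 'torque': array([0.047, 0.027, 0.024]), 'grip_force': np.float64(0.0), 'opening': np.float64(0.087)}
scene lid_knob 0.8 264 266 26 22 [0.451 0.093 0.04 ]
scene lid_knob 0.78 306 253 19 26 [ 0.442 -0.003  0.017]
scene lid_knob 0.64 414 166 24 28 [ 0.524 -0.413  0.021]
scene lid_knob 0.52 293 233 16 23 [ 0.513 -0.003  0.024]
scene rotor 0.72 345 205 42 47 [ 0.454 -0.149  0.069]
scene flask 0.93 205 273 26 44 [0.461 0.224 0.033]
scene cup 0.96 415 169 19 26 [ 0.518 -0.4    0.041]
scene cup 0.44 346 207 40 47 [ 0.45  -0.147  0.069]
scene dropper 0.57 310 165 12 31 [ 0.661 -0.131  0.04 ]
top lid_knob 0.69 284 220 15 16 [ 0.523 -0.003  0.028]
top lid_knob 0.56 252 243 20 19 [0.454 0.085 0.039]
top lid_knob 0.44 288 243 14 15 [ 0.456 -0.011  0.029]
top lid_knob 0.19 204 238 23 20 [0.472 0.217 0.029]
top rotor 0.49 347 230 11 15 [ 0.475 -0.177  0.093]
top rotor 0.31 325 212 52 52 [ 0.478 -0.174  0.068]
top flask 0.87 202 242 24 18 [0.464 0.22  0.029]
top cup 0.56 416 208 21 18 [ 0.531 -0.402  0.061]
top dropper 0.43 326 167 7 19 [ 0.665 -0.124  0.051]
```

```bash
python3 - <<'E'
from h import *
a=np.load("top.npz");b=np.load("scene.npz")
A=cv2.resize(a["p"][140:290,180:460][...,::-1],None,fx=2.8,fy=2.8,interpolation=2)
B=cv2.resize(b["p"][140:330,190:450][...,::-1],None,fx=2.0,fy=2.0,interpolation=2)[:180*2]
A=A[:,:784]; 
cv2.imwrite("pics/topc.png",A)
B=cv2.resize(b["p"][140:330,190:450][...,::-1],None,fx=3,fy=3,interpolation=2);cv2.imwrite("pics/scenec.png",B)
P=cloud("top",a["d"]);p=a["p"].astype(int)
red=(p[...,0]>p[...,1]+60)&(a["d"]>0)
n,l,s,c=cv2.connectedComponentsWithStats(red.astype(np.uint8))
for i in range(1,n):
    if s[i,4]>15:
        q=P[l==i];print(s[i],np.round(np.r_[q.min(0),q.max(0),(q.min(0)+q.max(0))/2],3))
# rotor circle: points z in .055-.1
m=(P[...,2]>.06)&(np.hypot(P[...,0]-.478,P[...,1]+.174)<.1); q=P[m];print(np.round(np.r_[q.min(0),q.max(0),(q.min(0)+q.max(0))/2],3))
E
```

```text
[612  51  20  21 179] [ 9.300e-01 -1.229e+00 -1.000e-03  1.085e+00 -1.025e+00  1.970e-01
  1.008e+00 -1.127e+00  9.800e-02]
[546 151  13  24 193] [ 0.649 -0.867  0.001  0.726 -0.808  0.045  0.687 -0.837  0.023]
[454 157   6   5  24] [ 0.68  -0.542 -0.001  0.727 -0.49   0.112  0.703 -0.516  0.055]
[283 219  16  16 166] [ 0.506 -0.023 -0.007  0.556  0.023  0.035  0.531 -0.     0.014]
[251 240  21  22 281] [ 0.429  0.058 -0.006  0.495  0.122  0.047  0.462  0.09   0.02 ]
[286 243  17  17 176] [ 0.43  -0.032 -0.006  0.481  0.016  0.035  0.456 -0.008  0.015]
[ 0.399 -0.254  0.06   0.549 -0.104  0.108  0.474 -0.179  0.084]
```

View pics/topc.png

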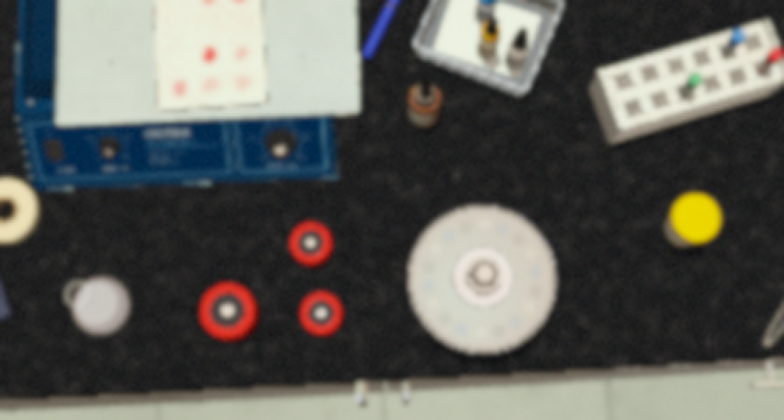

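View pics/scenec.png

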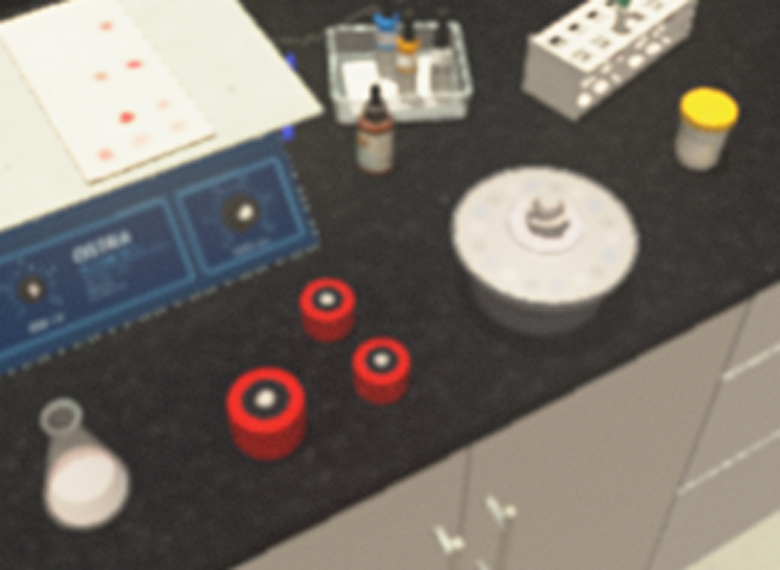

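Three red knobs in the top picture: (261,250), (291,226) and (294,251). The first is about 56 mm across and 40 mm high, so it fits the description; the other two are about 43 mm across and 29 mm high. The enlarged crop (228,310) confirms that it is clearly the largest. The flask is to its left, the rotor at crop (483,277), and the centrifuge is behind.

```bash
cat >> h.py <<'E'
def plan(pos,yaw,open_mm=87,maxs=38,maxa=.12):
    s=sense(); p0=np.array(s["position"]); R0=Ro.from_quat(s["tcp_rot"])
    R1=Ro.from_euler("z",yaw)*Ro.from_rotvec([np.pi,0,0]); rv=(R0.inv()*R1).as_rotvec()
    n=int(max(np.ceil(np.linalg.norm(np.array(pos)-p0)/maxs*1000),np.ceil(np.linalg.norm(rv)/maxa),1))
    print("n",n,"total rv",np.round(rv,3))
    R=R0
    for i in range(n):
        d=R.inv().apply((np.array(pos)-p0)/n)*1000
        print([open_mm,[float(x) for x in np.round(d,1)],[float(x) for x in np.round(rv/n,3)]])
        R=R*Ro.from_rotvec(rv/n)
E
python3 - <<'E'
from h import *
a=np.load("top.npz");P=cloud("top",a["d"])
for x0 in np.arange(.36,.7,.03):
    print(round(x0,2),[round(float(np.percentile(P[...,2][(abs(P[...,0]-x0)<.015)&(abs(P[...,1]-y)<.02)],90)),2) if ((abs(P[...,0]-x0)<.015)&(abs(P[...,1]-y)<.02)).any() else None for y in np.arange(.24,-.3,-.04)])
print(get_calibration("wrist"))
plan([.44,.088,.25],-1.667)
E
```

```text
0.36 [-0.86, -0.86, -0.86, -0.86, -0.86, -0.86, -0.86, -0.18, -0.18, -0.86, -0.86, -0.87, -0.86, -0.86]
0.39 [0.0, 0.0, 0.0, 0.0, 0.0, 0.0, 0.0, 0.0, 0.0, 0.0, 0.0, 0.0, 0.0, 0.0]
0.42 [0.0, 0.0, 0.0, 0.0, 0.03, 0.0, 0.01, 0.0, 0.0, 0.07, 0.07, 0.07, 0.07, 0.0]
0.45 [0.07, 0.04, 0.0, 0.04, 0.04, 0.0, 0.03, 0.03, 0.0, 0.07, 0.09, 0.08, 0.07, 0.0]
0.48 [0.1, 0.08, 0.0, 0.04, 0.04, 0.0, 0.03, 0.0, 0.0, 0.07, 0.1, 0.1, 0.07, 0.0]
0.51 [0.0, 0.0, 0.0, 0.0, 0.0, 0.0, 0.03, 0.0, 0.0, 0.07, 0.08, 0.08, 0.07, 0.0]
0.54 [0.0, 0.0, 0.0, 0.0, 0.0, 0.0, 0.03, 0.0, 0.0, 0.07, 0.07, 0.07, 0.06, 0.0]
0.57 [0.0, 0.0, 0.0, 0.0, 0.0, 0.0, 0.0, 0.0, 0.0, 0.0, 0.0, 0.0, 0.0, 0.0]
0.6 [0.02, 0.02, 0.02, 0.02, 0.02, 0.02, 0.02, 0.02, 0.0, 0.0, 0.0, 0.0, 0.0, 0.0]
0.63 [0.05, 0.06, 0.12, 0.06, 0.12, 0.07, 0.12, 0.12, 0.0, 0.0, 0.0, 0.0, 0.0, 0.0]
0.66 [0.12, 0.13, 0.12, 0.13, 0.13, 0.13, 0.13, 0.12, 0.0, 0.08, 0.04, 0.0, 0.0, 0.0]
0.69 [0.13, 0.13, 0.13, 0.13, 0.13, 0.13, 0.12, 0.13, 0.01, 0.06, 0.0, 0.02, 0.03, 0.0]
{'vfov': 68.53446122199416, 'cx': 314.866652287097, 'cy': 200.40251422974126, 'dist': array
[... 486 characters left out ...]
-0.1], [-0.0, 0.0, 0.081]]
[87, [25.8, 25.1, -0.1], [-0.0, 0.0, 0.081]]
[87, [27.7, 23.0, -0.1], [-0.0, 0.0, 0.081]]
[87, [29.5, 20.6, -0.1], [-0.0, 0.0, 0.081]]
[87, [31.1, 18.2, -0.1], [-0.0, 0.0, 0.081]]
[87, [32.5, 15.6, -0.1], [-0.0, 0.0, 0.081]]
[87, [33.6, 12.9, -0.1], [-0.0, 0.0, 0.081]]
[87, [34.6, 10.1, -0.1], [-0.0, 0.0, 0.081]]
[87, [35.3, 7.3, -0.1], [-0.0, 0.0, 0.081]]
[87, [35.7, 4.4, -0.1], [-0.0, 0.0, 0.081]]
[87, [36.0, 1.5, -0.1], [-0.0, 0.0, 0.081]]
[87, [36.0, -1.4, -0.1], [-0.0, 0.0, 0.081]]
[87, [35.8, -4.3, -0.1], [-0.0, 0.0, 0.081]]
[87, [35.3, -7.2, -0.1], [-0.0, 0.0, 0.081]]
[87, [34.6, -10.0, -0.1], [-0.0, 0.0, 0.081]]
[87, [33.7, -12.8, -0.1], [-0.0, 0.0, 0.081]]
```

>>> carry_out(rows=[[87,[23.7,27.1,0],[0,0,0.081]],[87,[25.8,25.1,0],[0,0,0.081]],[87,[27.7,23,0],[0,0,0.081]],[87,[29.5,20.6,0],[0,0,0.081]],[87,[31.1,18.2,0],[0,0,0.081]]])

```text
time: 1.02
position: [0.3052, 0.4588, 0.2486]
tcp_rot: [0.925, -0.379, 0.0, -0.0]
wrist_force: [0.7, -0.1, 0.3]
opening: 0.0868
grip_force: 0.0
```

>>> carry_out(rows=[[87,[32.5,15.6,0],[0,0,0.081]],[87,[33.6,12.9,0],[0,0,0.081]],[87,[34.6,10.1,0],[0,0,0.081]],[87,[35.3,7.3,0],[0,0,0.081]],[87,[35.7,4.4,0],[0,0,0.081]]])

```text
time: 1.43
position: [0.3669, 0.2896, 0.2489]
tcp_rot: [0.83, -0.557, -0.0, -0.0]
wrist_force: [1.9, -0.1, 1.0]
opening: 0.0872
grip_force: 0.0
```

>>> carry_out(rows=[[87,[36,1.5,0],[0,0,0.081]],[87,[36,-1.4,0],[0,0,0.081]],[87,[35.8,-4.3,0],[0,0,0.081]],[87,[35.3,-7.2,0],[0,0,0.081]],[87,[34.6,-10,0],[0,0,0.081]]])

```text
time: 1.85
position: [0.4286, 0.1203, 0.2491]
tcp_rot: [-0.701, 0.713, -0.0, 0.001]
wrist_force: [1.5, 1.3, -0.4]
opening: 0.0869
grip_force: 0.0
```

>>> carry_out(rows=[[87,[33.7,-12.8,0],[0,0,0.081]],[87,[0,0,0],[0,0,0]],[87,[0,0,0],[0,0,0]]])

```text
time: 2.1
position: [0.4411, 0.0863, 0.2487]
tcp_rot: [-0.672, 0.741, -0.0, 0.0]
wrist_force: [-0.0, 0.0, -0.1]
opening: 0.0872
grip_force: 0.0
```

```bash
cat >> h.py <<'E'
def wr(name):
    s=sense(); p,d=grab_frame("wrist"); cv2.imwrite(f"pics/{name}.png",p[...,::-1]); np.savez(f"{name}.npz",p=p,d=d)
    return s,p,d,cloud("wrist",d,s)
E
python3 - <<'E'
from h import *
s,p,d,P=wr("w1")
print(np.round(s["joints"],3),np.round(s["position"],4),np.round(s["tcp_rot"],4))
q=p.astype(int); red=(q[...,0]>q[...,1]+50)&(d>0)
n,l,st,c=cv2.connectedComponentsWithStats(red.astype(np.uint8))
for i in range(1,n):
    if st[i,4]>80:
        w=P[l==i]; t=w[w[:,2]>np.percentile(w[:,2],80)-.004]
        (cx,cy),r=cv2.minEnclosingCircle(t[:,:2].astype(np.float32)*1000)
        print(st[i],np.round(np.percentile(w[:,2],[5,50,95]),3),"circ",round(cx,1),round(cy,1),round(r,1))
E
```

```text
[ 0.634 -0.023 -0.459  0.    -1.135 -0.732] [0.4411 0.0863 0.2487] [-6.716e-01  7.409e-01 -0.000e+00  1.000e-04]
[280  79  39  40 780] [-0.002  0.028  0.03 ] circ 449.5 -9.8 20.6
[218  94  40  38 794] [-0.001  0.028  0.03 ] circ 524.2 -1.6 21.4
[ 280  157   46   49 1074] [-0.     0.039  0.04 ] circ 456.0 86.5 27.7
[ 38 220  15  11 108] [0.126 0.127 0.3  ] circ 618.9 63.9 99.1
```

View pics/w1.png

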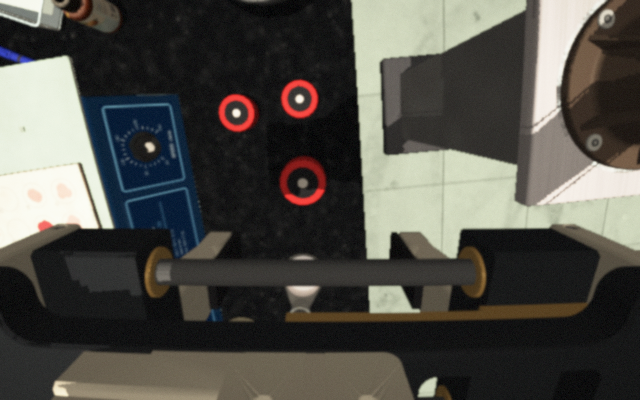

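The picture shows the target knob, the largest red ring, at (303,182) in the gripper's shadow. The two small ones are at (236,113) and (299,98). Next I'll move down onto it.

```bash
python3 - <<'E'
from h import *
plan([.456,.0865,.030],-1.667)
E
```

```text
n 6 total rv [-0.  0.  0.]
[87, [-0.1, -2.5, 36.4], [-0.0, 0.0, 0.0]]
[87, [-0.1, -2.5, 36.4], [-0.0, 0.0, 0.0]]
[87, [-0.1, -2.5, 36.4], [-0.0, 0.0, 0.0]]
[87, [-0.1, -2.5, 36.4], [-0.0, 0.0, 0.0]]
[87, [-0.1, -2.5, 36.4], [-0.0, 0.0, 0.0]]
[87, [-0.1, -2.5, 36.4], [-0.0, 0.0, 0.0]]
```

>>> carry_out(rows=[[87,[0,-2.5,36.4],[0,0,0]],[87,[0,-2.5,36.4],[0,0,0]],[87,[0,-2.5,36.4],[0,0,0]],[87,[0,-2.5,36.4],[0,0,0]],[87,[0,-2.5,36.4],[0,0,0]]], grip_force=25)

```text
time: 2.57
position: [0.4532, 0.0884, 0.0656]
tcp_rot: [-0.674, 0.739, -0.0, 0.001]
wrist_force: [1.3, 0.7, -0.8]
opening: 0.0871
grip_force: 0.0
```

>>> carry_out(rows=[[87,[0,-2.5,36.4],[0,0,0]],[87,[0,0,0],[0,0,0]],[56,[0,0,0],[0,0,0]],[50,[0,0,0],[0,0,0]],[50,[0,0,0],[0,0,0]]])

```text
time: 2.98
position: [0.4566, 0.0879, 0.0324]
tcp_rot: [-0.674, 0.739, -0.0, 0.002]
wrist_force: [-0.5, -0.2, -0.0]
opening: 0.0722
grip_force: 0.0
```

>>> carry_out(rows=[[48,[0,0,0],[0,0,0]],[48,[0,0,0],[0,0,0]],[48,[0,0,0],[0,0,0]],[48,[0,0,0],[0,0,0]]])

```text
time: 3.32
position: [0.4564, 0.0872, 0.0317]
tcp_rot: [-0.673, 0.74, -0.0, 0.001]
wrist_force: [-3.0, 0.8, 11.4]
opening: 0.0549
grip_force: 25.0
```

```bash
python3 - <<'E'
from h import *
s=sense();print(np.round(s["joints"],3))
plan([.474,-.178,.29],-1.1,48)
E
```

```text
[ 0.614  0.285 -0.708  0.    -0.575 -0.709]
n 10 total rv [-0.002  0.001 -0.565]
[48, [26.2, -4.3, -25.9], [-0.0, 0.0, -0.056]]
[48, [26.4, -2.8, -25.9], [-0.0, 0.0, -0.056]]
[48, [26.5, -1.3, -25.9], [-0.0, 0.0, -0.056]]
[48, [26.6, 0.2, -25.9], [-0.0, 0.0, -0.056]]
[48, [26.5, 1.7, -25.9], [-0.0, 0.0, -0.056]]
[48, [26.4, 3.2, -25.9], [-0.0, 0.0, -0.056]]
[48, [26.1, 4.7, -25.8], [-0.0, 0.0, -0.056]]
[48, [25.8, 6.2, -25.8], [-0.0, 0.0, -0.056]]
[48, [25.5, 7.6, -25.8], [-0.0, 0.0, -0.056]]
[48, [25.0, 9.1, -25.8], [-0.0, 0.0, -0.056]]
```

>>> carry_out(rows=[[48,[0,0,-15],[0,0,0]],[48,[0,0,-30],[0,0,0]],[48,[0,0,-35],[0,0,0]],[48,[0,0,-35],[0,0,0]],[48,[0,0,-35],[0,0,0]]])

```text
time: 3.73
position: [0.4551, 0.0862, 0.1823]
tcp_rot: [-0.673, 0.74, 0.0, 0.0]
wrist_force: [0.9, 1.1, -1.1]
opening: 0.0549
grip_force: 25.0
```

```bash
python3 - <<'E'
from h import *
s=sense();print(np.round(s["joints"],3),s["wrist_force"],s["opening"])
plan([.474,-.178,.29],-1.1,48)
E
```

```text
[ 0.614  0.064 -0.534 -0.    -0.973 -0.708] [ 0.92410544  1.14231923 -1.05012492] 0.05487427164313205
n 8 total rv [-0.     0.    -0.565]
[48, [32.7, -5.5, -13.5], [-0.0, 0.0, -0.071]]
[48, [33.0, -3.2, -13.5], [-0.0, 0.0, -0.071]]
[48, [33.1, -0.8, -13.5], [-0.0, 0.0, -0.071]]
[48, [33.1, 1.5, -13.5], [-0.0, 0.0, -0.071]]
[48, [32.9, 3.9, -13.5], [-0.0, 0.0, -0.071]]
[48, [32.5, 6.2, -13.5], [-0.0, 0.0, -0.071]]
[48, [32.0, 8.4, -13.5], [-0.0, 0.0, -0.071]]
[48, [31.3, 10.7, -13.5], [-0.0, 0.0, -0.071]]
```

>>> carry_out(rows=[[48,[32.7,-5.5,-13.5],[0,0,-0.071]],[48,[33,-3.2,-13.5],[0,0,-0.071]],[48,[33.1,-0.8,-13.5],[0,0,-0.071]],[48,[33.1,1.5,-13.5],[0,0,-0.071]],[48,[32.9,3.9,-13.5],[0,0,-0.071]]])

```text
time: 4.15
position: [0.4671, -0.08, 0.2491]
tcp_rot: [0.794, -0.608, 0.0, -0.001]
wrist_force: [1.0, -0.3, -1.4]
opening: 0.0553
grip_force: 25.0
```

>>> carry_out(rows=[[48,[32.5,6.2,-13.5],[0,0,-0.071]],[48,[32,8.4,-13.5],[0,0,-0.071]],[48,[31.3,10.7,-13.5],[0,0,-0.071]],[48,[0,0,0],[0,0,0]],[48,[0,0,0],[0,0,0]]])

```text
time: 4.57
position: [0.4747, -0.1792, 0.2889]
tcp_rot: [0.852, -0.523, 0.001, -0.0]
wrist_force: [-0.5, 0.8, -2.3]
opening: 0.0551
grip_force: 25.0
```

```bash
python3 - <<'E'
from h import *
s,p,d,P=wr("w2")
print(np.round(s["joints"],3),np.round(s["position"],4),np.round(s["tcp_rot"],4),np.round(s["wrist_force"],2))
c0=np.array([.474,-.178])
for lo,hi,R in((.096,.106,.03),(.08,.1,.03),(.074,.078,.04),(.06,.08,.1)):
    m=(d>0)&(P[...,2]>lo)&(P[...,2]<hi)&(np.hypot(P[...,0]-c0[0],P[...,1]-c0[1])<R); w=P[m]
    if len(w)>5:
        (cx,cy),r=cv2.minEnclosingCircle(w[:,:2].astype(np.float32)*1000)
        print(lo,hi,len(w),round(cx,1),round(cy,1),round(r,1),np.round(w.mean(0),4))
x,y=300,200
m=(np.hypot(P[...,0]-c0[0],P[...,1]-c0[1])<.05)&(P[...,2]<.12)&(d>0)
v,u=np.nonzero(m);print(u.min(),u.max(),v.min(),v.max())
hh,e=np.histogram(P[...,2][m],bins=np.arange(.05,.112,.003));print(hh)
E
```

```text
[ 0.027  0.054 -0.286 -0.    -1.23   0.444] [ 0.4747 -0.1792  0.2889] [ 8.524e-01 -5.229e-01  5.000e-04 -4.000e-04] [-0.5   0.84 -2.28]
0.096 0.106 317 472.5 -178.0 11.8 [ 0.4728 -0.1787  0.0998]
0.08 0.1 559 472.7 -178.1 18.0 [ 0.474  -0.1808  0.0926]
0.074 0.078 826 472.4 -178.0 30.6 [ 0.4759 -0.1844  0.075 ]
0.06 0.08 8294 472.5 -177.9 76.3 [ 0.4805 -0.1952  0.0685]
275 355 140 206
[   0    0    0    0    0   33 1644  920  822    7    9   10   88  141
  139  110  122  122    0    0]
```

View pics/w2.png

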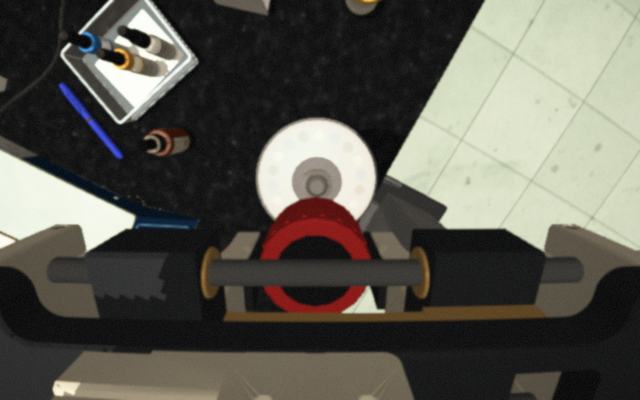

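The picture shows the knob held level between the fingers at (317,262) and the stud straight ahead of it at (317,183). I'll check where the knob sits in the hand.

```bash
python3 - <<'E'
from h import *
a=np.load("w2.npz");p,d=a["p"].astype(int),a["d"];s=sense()
P=cloud("wrist",d,s); T=(P-np.array(s["position"]))@Ro.from_quat(s["tcp_rot"]).as_matrix()
m=(p[...,0]>p[...,1]+50)&(d>0)&(abs(T[...,0])<.04)&(abs(T[...,1])<.04)&(abs(T[...,2])<.04)
w=T[m];print(np.round(np.percentile(w[:,2],[1,10,30,50,70,99]),4))
top=w[w[:,2]<np.percentile(w[:,2],2)+.004]
print(len(top),np.round([top.min(0),top.max(0)],4))
A=np.c_[top,np.ones(len(top))];print("plane",np.round(np.linalg.lstsq(A[:,[0,1,3]],A[:,2],rcond=None)[0],4))
(cx,cy),r=cv2.minEnclosingCircle(top[:,:2].astype(np.float32)*1000);print(cx,cy,r)
plan([.4725,-.178,.15],-1.1,48)
E
```

```text
[-0.0083 -0.0076 -0.0071 -0.0066 -0.0042  0.0252]
3482 [[-0.0239 -0.026  -0.0094]
 [ 0.0285  0.0269 -0.0041]]
plane [ 0.005  -0.0045 -0.0069]
0.802670955657959 0.19864489138126373 27.91425323486328
n 4 total rv [-0.  0.  0.]
[48, [-0.2, 0.4, 34.6], [-0.0, 0.0, 0.0]]
[48, [-0.2, 0.4, 34.6], [-0.0, 0.0, 0.0]]
[48, [-0.2, 0.4, 34.6], [-0.0, 0.0, 0.0]]
[48, [-0.2, 0.4, 34.6], [-0.0, 0.0, 0.0]]
```

```bash
python3 - <<'E'
from h import *
plan([.4723,-.1772,.130],-1.1,48)
E
```

```text
n 5 total rv [-0.  0.  0.]
[48, [-0.3, 0.3, 31.7], [-0.0, 0.0, 0.0]]
[48, [-0.4, 0.3, 31.7], [-0.0, 0.0, 0.0]]
[48, [-0.4, 0.3, 31.7], [-0.0, 0.0, 0.0]]
[48, [-0.4, 0.3, 31.7], [-0.0, 0.0, 0.0]]
[48, [-0.4, 0.3, 31.7], [-0.0, 0.0, 0.0]]
```

>>> carry_out(rows=[[48,[-0.5,0.2,35],[0,0,0]],[48,[-0.5,0.2,35],[0,0,0]],[48,[-0.6,0.3,35],[0,0,0]],[48,[-0.6,0.3,25],[0,0,0]],[48,[0,0,0],[0,0,0]]])

```text
time: 5.03
position: [0.4691, -0.1744, 0.153]
tcp_rot: [0.853, -0.521, -0.004, 0.002]
wrist_force: [-0.7, 0.3, -2.0]
opening: 0.055
grip_force: 25.0
```

```bash
python3 - <<'E'
from h import *
plan([.4723,-.1772,.130],-1.1,48); s=sense(); print(s["position"],s["wrist_force"],s["torque"],s["joints"])
E
```

```text
n 1 total rv [0.008 0.006 0.003]
[48, [4.0, -1.8, 23.0], [0.008, 0.006, 0.003]]
[ 0.46908759 -0.17444685  0.15302694] [-0.73080371  0.34907309 -1.96849862] [0.10075086 0.21975699 0.01523173] [ 0.0358968   0.16497792 -0.49121009 -0.00221711 -0.92398572  0.43912619]
```

>>> carry_out(rows=[[48,[0,0,0],[0,0,0]],[48,[0,0,0],[0,0,0]]])

```text
time: 5.2
position: [0.4742, -0.1756, 0.1597]
tcp_rot: [0.854, -0.521, 0.001, -0.0]
wrist_force: [0.1, 0.4, -1.0]
opening: 0.0552
grip_force: 25.0
```

```bash
python3 - <<'E'
from h import *
plan([.4723,-.1772,.130],-1.1,48); s=sense(); print(s["position"],s["wrist_force"],s["torque"],s["dq"])
E
```

```text
n 1 total rv [-0.001 -0.001  0.004]
[48, [0.5, 2.5, 29.7], [-0.001, -0.001, 0.004]]
[ 0.47421563 -0.1755874   0.15974841] [ 0.05566508  0.39432541 -0.96688164] [ 0.05480274 -0.07692934 -0.01674373] [-0.00621698 -0.01680279  0.01544338  0.00059916  0.00447632  0.00326325]
```

>>> carry_out(rows=[[48,[0.3,0.7,10],[0,0,0]],[48,[0,0,10],[0,0,0]],[48,[0,0,0],[0,0,0]],[48,[0,0,0],[0,0,0]],[48,[0,0,0],[0,0,0]]])

```text
time: 5.62
position: [0.4728, -0.1767, 0.1384]
tcp_rot: [0.853, -0.521, 0.0, 0.0]
wrist_force: [0.7, 0.2, -1.7]
opening: 0.0549
grip_force: 25.0
```

```bash
python3 - <<'E'
from h import *
plan([.4723,-.1772,.130],-1.1,48); s=sense(); print(s["position"],s["wrist_force"],s["torque"],s["dq"])
E
```

```text
n 1 total rv [-0.    -0.     0.003]
[48, [0.2, 0.7, 8.4], [-0.0, -0.0, 0.003]]
[ 0.47278758 -0.17668021  0.13836506] [ 0.69130565  0.24639089 -1.7248707 ] [ 0.04191776  0.013202   -0.00301053] [-0.00134781 -0.00294708  0.00454595 -0.00026283 -0.00078547  0.00256346]
```

>>> carry_out(rows=[[48,[0.2,0.6,4],[0,0,0]],[48,[0,0,4],[0,0,0]],[48,[0,0,3],[0,0,0]],[48,[0,0,0],[0,0,0]],[48,[0,0,0],[0,0,0]]])

```text
time: 6.03
position: [0.4721, -0.1771, 0.1269]
tcp_rot: [0.853, -0.521, -0.0, 0.0]
wrist_force: [-0.4, -0.7, -1.0]
opening: 0.0551
grip_force: 25.0
```

>>> carry_out(rows=[[48,[0,0,1],[0,0,0]],[48,[0,0,1],[0,0,0]],[48,[0,0,0],[0,0,0]],[48,[0,0,0],[0,0,0]]])

```text
time: 6.37
position: [0.4722, -0.177, 0.1252]
tcp_rot: [0.853, -0.521, 0.0, 0.0]
wrist_force: [-0.4, 0.9, -0.5]
opening: 0.055
grip_force: 25.0
```

>>> carry_out(rows=[[48,[0,0,1],[0,0,0]],[48,[0,0,0.5],[0,0,0]],[48,[0,0,0],[0,0,0]],[48,[0,0,0],[0,0,0]]])

```text
time: 6.7
position: [0.4722, -0.177, 0.1236]
tcp_rot: [0.853, -0.521, -0.0, 0.0]
wrist_force: [0.1, -0.6, -1.1]
opening: 0.0549
grip_force: 25.0
```

>>> carry_out(rows=[[48,[0,0,0.8],[0,0,0]],[48,[0,0,0],[0,0,0]],[48,[0,0,0],[0,0,0]]])

```text
time: 6.95
position: [0.4722, -0.177, 0.1228]
tcp_rot: [0.853, -0.521, -0.0, 0.0]
wrist_force: [-0.3, 0.1, -1.5]
opening: 0.0551
grip_force: 25.0
```

>>> carry_out(rows=[[48,[0,0,0.8],[0,0,0]],[48,[0,0,0],[0,0,0]],[48,[0,0,0],[0,0,0]]])

```text
time: 7.2
position: [0.4722, -0.177, 0.122]
tcp_rot: [0.853, -0.521, -0.0, 0.0]
wrist_force: [-1.2, -0.2, -2.6]
opening: 0.0553
grip_force: 25.0
```

>>> carry_out(rows=[[48,[0,0,0.8],[0,0,0]],[48,[0,0,0],[0,0,0]],[48,[0,0,0],[0,0,0]]])

```text
time: 7.45
position: [0.4722, -0.1771, 0.1212]
tcp_rot: [0.853, -0.521, -0.0, 0.0]
wrist_force: [0.3, -0.1, -1.1]
opening: 0.0551
grip_force: 25.0
```

>>> carry_out(rows=[[48,[0,0,0.8],[0,0,0]],[48,[0,0,0],[0,0,0]],[48,[0,0,0],[0,0,0]]])

```text
time: 7.7
position: [0.4722, -0.177, 0.1204]
tcp_rot: [0.853, -0.521, -0.0, 0.0]
wrist_force: [-0.7, 0.7, -0.8]
opening: 0.0552
grip_force: 25.0
```

>>> carry_out(rows=[[48,[0,0,0.8],[0,0,0]],[48,[0,0,0],[0,0,0]],[48,[0,0,0],[0,0,0]]])

```text
time: 7.95
position: [0.4722, -0.177, 0.1196]
tcp_rot: [0.853, -0.521, -0.0, 0.0]
wrist_force: [-0.1, -0.5, -0.5]
opening: 0.0548
grip_force: 25.0
```

>>> carry_out(rows=[[48,[0,0,0.8],[0,0,0]],[48,[0,0,0],[0,0,0]],[48,[0,0,0],[0,0,0]]])

```text
time: 8.2
position: [0.4722, -0.177, 0.1188]
tcp_rot: [0.853, -0.521, -0.0, 0.0]
wrist_force: [-0.2, -0.1, -1.2]
opening: 0.055
grip_force: 25.0
```

>>> carry_out(rows=[[48,[0,0,0.8],[0,0,0]],[48,[0,0,0],[0,0,0]],[48,[0,0,0],[0,0,0]]])

```text
time: 8.45
position: [0.4723, -0.177, 0.1181]
tcp_rot: [0.853, -0.521, 0.0, -0.0]
wrist_force: [-0.1, 0.2, -0.5]
opening: 0.0553
grip_force: 25.0
```

>>> carry_out(rows=[[48,[0,0,0.7],[0,0,0]],[48,[0,0,0],[0,0,0]],[48,[0,0,0],[0,0,0]]])

```text
time: 8.7
position: [0.4724, -0.1771, 0.1179]
tcp_rot: [0.853, -0.521, 0.0, -0.0]
wrist_force: [-2.2, 0.5, 4.3]
opening: 0.0549
grip_force: 25.0
```

>>> carry_out(rows=[[48,[0,0,0.7],[0,0,0]],[48,[0,0,0],[0,0,0]],[48,[0,0,0],[0,0,0]]])

```text
time: 8.95
position: [0.4724, -0.1771, 0.1178]
tcp_rot: [0.853, -0.521, 0.0, -0.0]
wrist_force: [-4.2, 1.5, 11.0]
opening: 0.0552
grip_force: 25.0
```

>>> carry_out(rows=[[48,[0,0,-0.6],[0,0,0]],[48,[0,0.1,-0.3],[0,0,-0.1]],[48,[0,0.1,-0.3],[0,0,-0.1]],[48,[0,0,0],[0,0,0]],[48,[0,0,0],[0,0,0]]])

```text
time: 9.37
position: [0.4728, -0.1773, 0.1185]
tcp_rot: [0.901, -0.435, 0.001, -0.0]
wrist_force: [-0.8, -0.3, 5.2]
opening: 0.0548
grip_force: 25.0
```

```bash
cat >> h.py <<'E'
def st():
    s=sense(); q=s["tcp_rot"]; print("yaw",round(2*np.arctan2(q[1],q[0]),3),"pos",np.round(s["position"],4),"F",np.round(s["wrist_force"],1),"T",np.round(s["torque"],2),"j6",round(s["joints"][5],3),round(s["opening"],4))
E
python3 -c "from h import *;st()"
```

```text
yaw -0.899 pos [ 0.4728 -0.1773  0.1185] F [-0.8 -0.3  5.2] T [-0.18  0.05  0.04] j6 0.64 0.0548
```

Turning back makes it climb, with about 6 N of contact force. I'll carry on.

>>> carry_out(rows=[[48,[0,0.1,-0.3],[0,0,-0.1]],[48,[0,0.1,-0.3],[0,0,-0.1]],[48,[0,0.1,-0.4],[0,0,-0.1]],[48,[0,0,0],[0,0,0]],[48,[0,0,0],[0,0,0]]])

```text
time: 9.78
position: [0.4725, -0.1775, 0.1195]
tcp_rot: [0.955, -0.295, 0.001, -0.0]
wrist_force: [0.1, 0.2, 4.9]
opening: 0.0551
grip_force: 25.0
```

>>> carry_out(rows=[[48,[0,0.1,-0.3],[0,0,-0.1]],[48,[0,0.1,-0.3],[0,0,-0.1]],[48,[0,0.1,-0.4],[0,0,-0.1]],[48,[0,0,0],[0,0,0]],[48,[0,0,0],[0,0,0]]])

```text
time: 10.2
position: [0.4723, -0.1777, 0.1203]
tcp_rot: [0.989, -0.15, 0.001, 0.0]
wrist_force: [0.3, -0.1, 5.1]
opening: 0.055
grip_force: 25.0
```

>>> carry_out(rows=[[48,[0,0.1,-0.3],[0,0,-0.1]],[48,[0,0.1,-0.3],[0,0,-0.1]],[48,[0,0,0],[0,0,0]],[48,[0,0,0],[0,0,0]]])

```text
time: 10.53
position: [0.4713, -0.1777, 0.12]
tcp_rot: [0.999, -0.052, -0.0, -0.0]
wrist_force: [0.5, -0.5, 0.6]
opening: 0.0548
grip_force: 25.0
```

>>> carry_out(rows=[[48,[0,0.1,-0.3],[0,0,-0.1]],[48,[0,0,0],[0,0,0]],[48,[0,0,0],[0,0,0]]])

```text
time: 10.78
position: [0.4714, -0.1779, 0.1204]
tcp_rot: [1.0, -0.002, -0.0, -0.0]
wrist_force: [-0.5, -0.9, -1.3]
opening: 0.0552
grip_force: 25.0
```

>>> carry_out(rows=[[48,[0,0.1,-0.3],[0,0,-0.1]],[48,[0,0,0],[0,0,0]],[48,[0,0,0],[0,0,0]]])

```text
time: 11.03
position: [0.4715, -0.178, 0.1209]
tcp_rot: [0.999, 0.049, -0.0, -0.0]
wrist_force: [0.3, 0.4, 0.0]
opening: 0.0547
grip_force: 25.0
```

>>> carry_out(rows=[[48,[0,0,1],[0,0,0]],[48,[0,0,1],[0,0,0]],[48,[0,0,1],[0,0,0]],[48,[0,0,0],[0,0,0]],[48,[0,0,0],[0,0,0]]])

```text
time: 11.45
position: [0.4716, -0.178, 0.1179]
tcp_rot: [0.999, 0.051, -0.0, 0.0]
wrist_force: [1.0, 0.5, -0.4]
opening: 0.0553
grip_force: 25.0
```

>>> carry_out(rows=[[48,[0,0,0.7],[0,0,0]],[48,[0,0,0],[0,0,0]],[48,[0,0,0],[0,0,0]]])

```text
time: 11.7
position: [0.4717, -0.178, 0.1173]
tcp_rot: [0.999, 0.051, 0.0, -0.0]
wrist_force: [0.3, -0.1, -1.0]
opening: 0.0549
grip_force: 25.0
```

>>> carry_out(rows=[[48,[0,0,0.7],[0,0,0]],[48,[0,0,0],[0,0,0]],[48,[0,0,0],[0,0,0]]])

```text
time: 11.95
position: [0.4716, -0.178, 0.1166]
tcp_rot: [0.999, 0.052, -0.0, -0.0]
wrist_force: [0.4, -0.4, -0.6]
opening: 0.0548
grip_force: 25.0
```

>>> carry_out(rows=[[48,[0,0,0.7],[0,0,0]],[48,[0,0,0],[0,0,0]],[48,[0,0,0],[0,0,0]]])

```text
time: 12.2
position: [0.4716, -0.178, 0.1159]
tcp_rot: [0.999, 0.052, -0.0, 0.0]
wrist_force: [-0.9, -1.1, -1.0]
opening: 0.0551
grip_force: 25.0
```

>>> carry_out(rows=[[48,[0,0,0.6],[0,0,0]],[48,[0,0,0],[0,0,0]],[48,[0,0,0],[0,0,0]]])

```text
time: 12.45
position: [0.4716, -0.178, 0.1153]
tcp_rot: [0.999, 0.052, -0.0, -0.0]
wrist_force: [-0.1, -0.2, -0.9]
opening: 0.055
grip_force: 25.0
```

>>> carry_out(rows=[[48,[0,0,0.6],[0,0,0]],[48,[0,0,0],[0,0,0]],[48,[0,0,0],[0,0,0]]])

```text
time: 12.7
position: [0.4718, -0.178, 0.1149]
tcp_rot: [0.999, 0.052, 0.0, 0.0]
wrist_force: [-0.5, -0.4, 1.6]
opening: 0.0554
grip_force: 25.0
```

>>> carry_out(rows=[[48,[0,-0.1,0.3],[0,0,0.1]],[48,[0,-0.1,0.3],[0,0,0.1]],[48,[0,-0.1,0.3],[0,0,0.1]],[48,[0,0,0],[0,0,0]],[48,[0,0,0],[0,0,0]]])

```text
time: 13.12
position: [0.4719, -0.1778, 0.114]
tcp_rot: [0.995, -0.097, 0.0, 0.0]
wrist_force: [-0.1, -1.0, 0.2]
opening: 0.0551
grip_force: 25.0
```

>>> carry_out(rows=[[48,[0,-0.1,0.3],[0,0,0.1]],[48,[0,-0.1,0.3],[0,0,0.1]],[48,[0,-0.1,0.4],[0,0,0.1]],[48,[0,0,0],[0,0,0]],[48,[0,0,0],[0,0,0]]])

```text
time: 13.53
position: [0.4719, -0.1775, 0.113]
tcp_rot: [0.97, -0.243, 0.0, -0.0]
wrist_force: [-0.6, -0.0, 0.8]
opening: 0.0549
grip_force: 25.0
```

```bash
python3 -c "from h import *;st()"
```

```text
yaw -0.491 pos [ 0.4719 -0.1775  0.113 ] F [-0.6 -0.   0.8] T [-0.08 -0.05 -0.04] j6 1.049 0.0549
```

>>> carry_out(rows=[[48,[0,-0.1,0.3],[0,0,0.1]],[48,[0,-0.1,0.4],[0,0,0.1]],[48,[0,-0.1,0.3],[0,0,0.1]],[48,[0,-0.1,0.3],[0,0,0.1]],[48,[0,0,0],[0,0,0]]])

```text
time: 13.95
position: [0.472, -0.1771, 0.1117]
tcp_rot: [0.901, -0.433, 0.0, -0.0]
wrist_force: [-0.7, -1.1, 1.9]
opening: 0.0548
grip_force: 25.0
```

>>> carry_out(rows=[[48,[0,-0.1,0.3],[0,0,0.1]],[48,[0,-0.1,0.4],[0,0,0.1]],[48,[0,-0.1,0.3],[0,0,0.1]],[48,[0,-0.1,0.3],[0,0,0.1]],[48,[0,0,0],[0,0,0]]])

```text
time: 14.37
position: [0.4725, -0.1769, 0.1104]
tcp_rot: [0.798, -0.603, 0.0, -0.0]
wrist_force: [1.1, -0.0, 1.2]
opening: 0.0549
grip_force: 25.0
```

```bash
python3 -c "from h import *;st()"
```

```text
yaw -1.295 pos [ 0.4725 -0.1769  0.1104] F [ 1.1 -0.   1.2] T [-0.04  0.02  0.06] j6 0.244 0.0549
```

>>> carry_out(rows=[[48,[0,-0.1,0.3],[0,0,0.1]],[48,[0,-0.1,0.4],[0,0,0.1]],[48,[0,-0.1,0.3],[0,0,0.1]],[48,[0,-0.1,0.3],[0,0,0.1]],[48,[0,0,0],[0,0,0]]])

```text
time: 14.78
position: [0.4729, -0.1769, 0.1091]
tcp_rot: [-0.662, 0.749, -0.0, 0.0]
wrist_force: [0.2, -0.5, 1.0]
opening: 0.0551
grip_force: 25.0
```

>>> carry_out(rows=[[48,[0,-0.1,0.3],[0,0,0.1]],[48,[0,-0.1,0.4],[0,0,0.1]],[48,[0,-0.1,0.3],[0,0,0.1]],[48,[0,0,0],[0,0,0]],[48,[0,0,0],[0,0,0]]])

```text
time: 15.2
position: [0.4732, -0.177, 0.1081]
tcp_rot: [-0.545, 0.838, -0.0, 0.0]
wrist_force: [0.4, -0.1, 1.2]
opening: 0.0553
grip_force: 25.0
```

```bash
python3 -c "from h import *;st()"
```

```text
yaw 4.295 pos [ 0.4732 -0.177   0.1081] F [ 0.4 -0.1  1.2] T [-0.12 -0.27 -0.08] j6 -0.449 0.0553
```

>>> carry_out(rows=[[48,[0,-0.1,0.3],[0,0,0.1]],[48,[0,0,0],[0,0,0]],[48,[0,0,0],[0,0,0]]])

```text
time: 15.45
position: [0.4733, -0.1771, 0.1078]
tcp_rot: [-0.502, 0.865, -0.0, 0.0]
wrist_force: [0.4, -1.1, 1.2]
opening: 0.055
grip_force: 25.0
```

```bash
python3 -c "from h import *;st()"
```

```text
yaw 4.194 pos [ 0.4733 -0.1771  0.1078] F [ 0.4 -1.1  1.2] T [-0.03 -0.38 -0.07] j6 -0.551 0.055
```

>>> carry_out(rows=[[48,[0,-0.1,0],[0,0,0.1]],[48,[0,0,0],[0,0,0]],[48,[0,0,0],[0,0,0]]])

```text
time: 15.7
position: [0.4733, -0.1771, 0.1078]
tcp_rot: [-0.458, 0.889, -0.0, 0.0]
wrist_force: [-0.2, -1.0, 2.6]
opening: 0.0553
grip_force: 25.0
```

```bash
python3 -c "from h import *;st()"
```

```text
yaw 4.093 pos [ 0.4733 -0.1771  0.1078] F [-0.2 -1.   2.6] T [-0.05 -0.38 -0.01] j6 -0.651 0.0553
```

>>> carry_out(rows=[[48,[0,-0.1,0],[0,0,0.1]],[48,[0,0,0],[0,0,0]],[48,[0,0,0],[0,0,0]]])

```text
time: 15.95
position: [0.4734, -0.1772, 0.1078]
tcp_rot: [-0.413, 0.911, -0.0, 0.0]
wrist_force: [1.5, -0.2, 2.3]
opening: 0.055
grip_force: 25.0
```

```bash
python3 -c "from h import *;st()"
```

```text
yaw 3.992 pos [ 0.4734 -0.1772  0.1078] F [ 1.5 -0.2  2.3] T [-0.06 -0.43 -0.01] j6 -0.752 0.055
```

>>> carry_out(rows=[[48,[0,-0.1,0],[0,0,0.1]],[48,[0,0,0],[0,0,0]],[48,[0,0,0],[0,0,0]]])

```text
time: 16.2
position: [0.4734, -0.1772, 0.1078]
tcp_rot: [-0.366, 0.93, -0.0, 0.0]
wrist_force: [0.5, -0.5, 2.9]
opening: 0.0547
grip_force: 25.0
```

```bash
python3 -c "from h import *;st()"
```

```text
yaw 3.892 pos [ 0.4734 -0.1772  0.1078] F [ 0.5 -0.5  2.9] T [-0.03 -0.46 -0.01] j6 -0.852 0.0547
```

>>> carry_out(rows=[[48,[0,0,0],[0,0,0.08]],[48,[0,0,0],[0,0,0]],[48,[0,0,0],[0,0,0]]])

```text
time: 16.45
position: [0.4735, -0.1773, 0.1077]
tcp_rot: [-0.329, 0.944, -0.0, 0.0]
wrist_force: [1.5, -1.7, 2.3]
opening: 0.0555
grip_force: 25.0
```

```bash
python3 -c "from h import *;st()"
```

```text
yaw 3.811 pos [ 0.4735 -0.1773  0.1077] F [ 1.5 -1.7  2.3] T [-0.64 -0.77 -0.18] j6 -0.932 0.0555
```

>>> carry_out(rows=[[48,[0,0,0],[0,0,0.06]],[48,[0,0,0],[0,0,0]],[48,[0,0,0],[0,0,0]]])

```text
time: 16.7
position: [0.4735, -0.1774, 0.1078]
tcp_rot: [-0.3, 0.954, -0.0, 0.0]
wrist_force: [1.0, -4.5, 1.6]
opening: 0.0552
grip_force: 25.0
```

```bash
python3 -c "from h import *;st()"
```

```text
yaw 3.751 pos [ 0.4735 -0.1774  0.1078] F [ 1.  -4.5  1.6] T [-1.64 -0.86  0.1 ] j6 -0.993 0.0552
```

>>> carry_out(rows=[[48,[0,0,0],[0,0,0.05]],[48,[0,0,0],[0,0,0]],[48,[0,0,0],[0,0,0]]])

```text
time: 16.95
position: [0.474, -0.1772, 0.1078]
tcp_rot: [-0.276, 0.961, -0.0, 0.0]
wrist_force: [4.6, -3.4, 0.0]
opening: 0.0545
grip_force: 25.0
```

```bash
python3 -c "from h import *;st()"
```

```text
yaw 3.7 pos [ 0.474  -0.1772  0.1078] F [ 4.6 -3.4  0. ] T [-1.16 -1.49  0.43] j6 -1.044 0.0545
```

>>> carry_out(rows=[[48,[0,0,0],[0,0,0]],[48,[0,0,0],[0,0,0]]])

```text
time: 17.12
position: [0.4739, -0.1772, 0.1078]
tcp_rot: [-0.275, 0.961, -0.0, 0.0]
wrist_force: [4.1, -3.1, -0.3]
opening: 0.0551
grip_force: 25.0
```

```bash
python3 -c "from h import *;st()"
```

```text
yaw 3.7 pos [ 0.4739 -0.1772  0.1078] F [ 4.1 -3.1 -0.3] T [-1.09 -1.64  0.51] j6 -1.044 0.0551
```

>>> carry_out(rows=[[48,[0,0,0],[0,0,0.02]],[48,[0,0,0],[0,0,0]],[48,[0,0,0],[0,0,0]]])

```text
time: 17.37
position: [0.4742, -0.1771, 0.1078]
tcp_rot: [-0.266, 0.964, -0.0, 0.001]
wrist_force: [3.8, -2.1, -1.2]
opening: 0.0549
grip_force: 25.0
```

```bash
python3 -c "from h import *;st()"
```

```text
yaw 3.68 pos [ 0.4742 -0.1771  0.1078] F [ 3.8 -2.1 -1.2] T [-0.78 -1.77  0.69] j6 -1.064 0.0549
```

>>> carry_out(rows=[[62,[0,0,0],[0,0,0]],[70,[0,0,0],[0,0,0]],[80,[0,0,0],[0,0,0]],[80,[0,0,0],[0,0,0]],[80,[0,0,0],[0,0,0]]])

```text
time: 17.78
position: [0.4728, -0.1771, 0.1074]
tcp_rot: [-0.264, 0.964, 0.0, -0.0]
wrist_force: [-0.3, -0.4, 1.3]
opening: 0.0787
grip_force: 0.0
```

>>> carry_out(rows=[[80,[0,0,-10],[0,0,0]],[80,[0,0,-30],[0,0,0]],[80,[0,0,-40],[0,0,0]],[80,[0,0,-40],[0,0,0]],[80,[0,0,-40],[0,0,0]]])

```text
time: 18.2
position: [0.4726, -0.1772, 0.2703]
tcp_rot: [-0.264, 0.964, 0.0, -0.0]
wrist_force: [1.0, 0.1, -0.4]
opening: 0.0799
grip_force: 0.0
```

>>> carry_out(rows=[[80,[0,0,0],[0,0,0]],[80,[0,0,0],[0,0,0]],[80,[0,0,0],[0,0,0]]])

```text
time: 18.45
position: [0.4729, -0.177, 0.2681]
tcp_rot: [-0.264, 0.964, 0.0, 0.0]
wrist_force: [0.2, -1.2, -0.2]
opening: 0.08
grip_force: 0.0
```

```bash
python3 - <<'E'
from h import *
st(); s,p,d,P=wr("w3")
m=(np.hypot(P[...,0]-.4725,P[...,1]+.178)<.035)&(d>0)&(P[...,2]>.1)&(P[...,2]<.13); w=P[m]
print(len(w),np.round(np.percentile(w[:,2],[5,50,95]),4)); (cx,cy),r=cv2.minEnclosingCircle(w[:,:2].astype(np.float32)*1000);print(cx,cy,r)
A=np.c_[w[:,:2],np.ones(len(w))];print(np.round(np.linalg.lstsq(A,w[:,2],rcond=None)[0][:2],4))
E
```

```text
yaw 3.676 pos [ 0.4729 -0.177   0.2681] F [ 0.2 -1.2 -0.2] T [ 0.04 -0.07  0.  ] j6 -1.067 0.08
2331 [0.1129 0.1149 0.1162]
472.22015380859375 -178.1675567626953 28.254941940307617
[0.0313 0.0194]
```

View pics/w3.png

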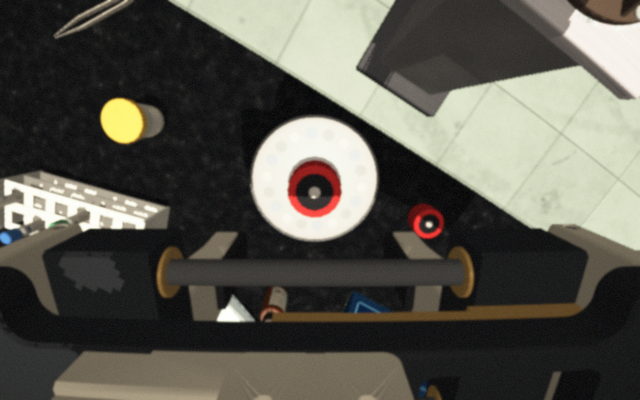

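The knob sits flush and centred on the lid at (315,187). Its top is about 116 mm above the worktop and its axis is within 0.5 mm of the stud. The gripper is clear.

```bash
python3 -c "from rig import *;print(sign_off())"
```

```text
the job is handed in; nothing more can be done
None
```

The knob was turned back over the thread starts, threaded down cleanly and released flush on the lid; the last wrist torque reading was about 0.7 N m (0.5 aimed for), clamp force can't be read directly, and the job is handed in with no verdict returned.

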